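# Unstack the blood-sampling kit into its nests

## Task

The sampling kit has been left piled up in two stacks on the bench: take the stacks apart from the top down and set each piece upright in the white nest whose recess matches its shape and size, flat on the nest's floor (slide box in the long one, tube rack in the large square, metal block in the small square, jar in the large round, vial in the small round). Set the pieces down rather than dropping them, and never tip one over.

Things in the scene. Friction and masses are not known exactly. Their poses are not given: they have to be found in the camera images.
- slide_box: Grey plastic microscope-slide box, closed, 110 (its x) x 60 (its y) x 36 mm high, about 0.2 kg, dark seam round it, two small steel clasps on one long side, paper label at one end. Lies on the bench, at the bottom of one stack. Origin: centre of its underside, z up.
- tube_rack: Empty black plastic tube rack, a square block 66 x 66 x 36 mm high with nine round wells (3 x 3, only marked on its flat top), about 0.12 kg. Lies on the bench, at the bottom of the other stack. Origin: centre of its underside, x and y along its sides, z up.
- jar: Round specimen jar with white screw lid, 46 mm diameter, 40 mm high, flat top, about 0.07 kg. Stands on the slide box or on the tube rack and carries the vial. Origin: centre of its underside, z up.
- metal_block: Bare aluminium tube block, 40 x 40 x 40 mm, four dark holes in its top, about 0.15 kg. Stands on whichever of slide box and tube rack does not carry the jar. Origin: centre of its underside, x and y along its sides, z up.
- vial: Small amber vial with black cap, 30 mm diameter, 38 mm high, about 0.04 kg. Stands on the jar's lid. Origin: centre of its underside, z up.
- nest_long: White moulded nest fixed to the bench: a flat 148 (its x) x 98 (its y) mm plate, 8 mm high, with a 128 x 78 mm rectangular recess, long along x and a dark rubber floor 2 mm above the bench (rim 6 mm above that floor). Made for the slide box (9 mm play all round). Origin: centre of the underside, at bench height, under the centre of the recess; z up; the box may lie either way round.
- nest_square: White moulded nest fixed to the bench: a flat 104 x 104 mm plate, 8 mm high, with a 84 x 84 mm square recess and a dark rubber floor 2 mm above the bench (rim 6 mm above that floor). Made for the tube rack (9 mm play all round). Origin: centre of the underside, at bench height, under the centre of the recess; z up, x and y along its sides.
- nest_round: White moulded nest fixed to the bench: a flat 84 x 84 mm plate, 8 mm high, with a round recess of 64 mm diameter and a dark rubber floor 2 mm above the bench (rim 6 mm above that floor). Made for the jar (9 mm play all round). Origin: centre of the underside, at bench height, under the centre of the recess; z up.
- nest_small_square: White moulded nest fixed to the bench: a flat 78 x 78 mm plate, 8 mm high, with a 58 x 58 mm square recess and a dark rubber floor 2 mm above the bench (rim 6 mm above that floor). Made for the metal block (9 mm play all round). Origin: centre of the underside, at bench height, under the centre of the recess; z up, x and y along its sides.
- nest_small_round: White moulded nest fixed to the bench: a flat 68 x 68 mm plate, 8 mm high, with a round recess of 48 mm diameter and a dark rubber floor 2 mm above the bench (rim 6 mm above that floor). Made for the vial (9 mm play all round). Origin: centre of the underside, at bench height, under the centre of the recess; z up.

How it is judged:
At the end, for the whole second after the job is handed in: Each of the five pieces lies upright (within about 3 degrees) in its own nest, within 13.5 mm of the nest's centre and with its underside within 2.5 mm of the nest's floor, released and at rest (horizontal distance between slide_box and nest_long below 0.0135 m and z of slide_box in the frame of nest_long below 0.0045 m and angle between each of slide_box, tube_rack, jar, metal_block, vial's own z axis and vertical below 0.05 rad and linear speed of each of slide_box, tube_rack, jar, metal_block, vial below 0.02 m/s and horizontal distance between tube_rack and nest_square below 0.0135 m and z of tube_rack in the frame of nest_square below 0.0045 m and horizontal distance between jar and nest_round below 0.0135 m and z of jar in the frame of nest_round below 0.0045 m and horizontal distance between metal_block and nest_small_square below 0.0135 m and z of metal_block in the frame of nest_small_square below 0.0045 m and horizontal distance between vial and nest_small_round below 0.0135 m and z of vial in the frame of nest_small_round below 0.0045 m); the robot touches nothing.
It fails at once if one of the five pieces is tipped over (leans more than 35 degrees) (angle between any of slide_box, tube_rack, jar, metal_block, vial's own z axis and vertical above 0.6 rad).
It fails at once if one of the five pieces is dropped (falls free of the gripper faster than 0.7 m/s, a drop of about 25 mm) ((linear speed of slide_box above 0.7 m/s and contact force between the fingers and slide_box below 0.02 N) or (linear speed of tube_rack above 0.7 m/s and contact force between the fingers and tube_rack below 0.02 N) or (linear speed of jar above 0.7 m/s and contact force between the fingers and jar below 0.02 N) or (linear speed of metal_block above 0.7 m/s and contact force between the fingers and metal_block below 0.02 N) or (linear speed of vial above 0.7 m/s and contact force between the fingers and vial below 0.02 N)).
It also fails if it takes over 141 s, if anything falls off the work surface, if the arm or the gripper's body presses on something with over 40 N, if the wrist force passes 120 N, or if a joint passes its speed limit or range.

## Robot

A 6-joint arm with a two-finger parallel gripper is mounted at the origin on the work surface. World frame = base frame: x ahead of the robot, y to its left, z up, the work surface at z = 0. Lengths are in m, angles in rad, forces in N, time in s.
With the tool pointing down it reaches from about 0.35 to 0.875 m from the base axis. Payload 4.2 kg.
Tool frame: the origin (TCP) lies midway between the tips of the shut fingers; the grasp point (between the pads) lies env.grip_depth behind it (env.grip_depth is the distance from the TCP to the grasp point, in m); z points along the fingers, y is the line along which they close (so a half turn about z gives the same grasp; the last joint's range is limited). The gripper opens to 87 mm and grips with 3 to 60 N. Pads are 19 mm wide; open, the fingers measure 117 mm over their backs; the gripper's body (75 mm by 190 mm) begins 51 mm behind the grasp point.
Start: joints at [1.388, 0.385, 0.008, 0, -1.194, -0.259], TCP at [0.267, 0.565, 0.223] pointing down, gripper open.
Joint ranges: [-3.14, 3.14], [-1.21, 2.06], [-1.07, 1.41], [-3.16, 2.05], [-2.99, -0.16], [-3.1, 3.1]. Speed limits (rad/s): [2.79, 2.79, 3.14, 3.14, 3.14, 3.14].

## Interface

Orientations are given as a 3x3 rotation matrix whose columns are the frame's x, y, z axes.
In Python, from plant import env gives the robot as it stands. The module is installed in compiled form; this text tells all that it offers.
- The arm moves only by the tool step_arm, never from a script. Its argument "rows" is a list that holds one entry, the list of rows, each a list of 7 numbers: the opening, from -1 (shut) to 1 (fully open), then the shift along the world's x, y, z in cm, then the turn, a rotation vector about the world's x, y, z in rad. A call has 1 to 12 rows; each row is the pose to reach, as a shift and turn from the pose commanded when the call began; what a row does not reach only later rows make up. A row lasts 1/8 s, in which the tool goes at most 62.5 mm and 10.7 degrees, less where a joint would pass 70% of its speed; a pose out of reach is approached as far as the arm can. A call with a gripper value outside its range is refused whole. The fingers move at their own pace and stop on an object; "grip_force" is the grip in N (left out, the last holds). Time passes only in rows, so rows that repeat a pose let the fingers close. It gives the time, the measured TCP pose, the force, the opening and the grip force at its end, in the units of the state.
- env.state(): the state, without advancing time (a new reading comes with each control period).
- env.read_camera(name): name is "side" or "top" or "wrist"; returns a dict with "pixels" (420x560x3 uint8, blue, green, red), "fx", "fy", "cx", "cy" (pixels), "rvec" (rotation vector, rad) and "tvec" (3), from world to camera coordinates, as OpenCV has them. Camera axes: x right, y down, z forward; pixel columns grow to the right and rows downward; lengths in m; the calibration is good to about 2 mm. A picture is of the moment at which its call begins. There is no depth.
- env.hand_in(): hands the job in; it is judged then, once.
Trained networks look in a picture, given as the dict that the camera call returned (one of the last four; its "shot" number tells which), for a name from the list of things; names that differ only in an ending like _2 or _b are one class to them, and where a whole thing is asked for, a point or a joint stands for the part that bears it (a point fixed in the world has none). Each returns a list of dicts, best first, with "score" (0 to 1); they miss things now and then, are a little off and sometimes report something else, mostly with a low value. They report only what shows in the picture. A call takes as long as a camera call.
- env.spot_in(picture, name): "location" ([column, row] in pixels, amid what is visible of it).
- env.trace(picture, name): "region" (420x560 bool, what is visible of it) and "location" ([column, row] in pixels, amid what is visible of it).
- env.pinpoint(picture, name): "location" ([column, row] in pixels: a listed point, or the origin of a listed thing).
The state is a dict: "time": time; "joints": joint angles; "joint_vel": joint speeds; "joint_efforts": joint torques, N m; "ee_pos": TCP position; "eef_rot": TCP orientation; "force": force on the tool from outside, world axes, zero at the start; "moment": the same for the moment, N m; "gripper_width": finger opening in m; "gripper_force": force on a finger pad.
Only numpy, scipy, OpenCV 4.12 (cv2) and the standard library are available. Lean on these libraries where they do the work, as an engineer would, in place of code of your own. Each camera call takes 0.05 s, during which the arm holds its last target. There are 200 camera calls.

## Working session

There is one attempt and no reset: what is moved stays moved. The work goes in short steps, Python scripts to look and compute and a tool call to move; the robot and the scene stay as the last step left them, time stands still between calls to the robot, and variables do not carry over. Pictures are saved under pics/ and viewed, at most 16 in all, crops included, and the job is handed in when it is done.

Besides the shell and the picture viewer there is one more tool, called after "Emit:" in YAML: its name, and indented under it one key for each argument. step_arm: Moves the arm, as the interface text tells. Its arguments: {"type":"object","properties":{"rows":{"type":"array","items":{"type":"array","items":{"type":"array","items":{"type":"number"}}}},"grip_force":{"type":"number"}},"required":["rows"]}

```bash
mkdir -p pics
cat > h.py <<'E'
import numpy as np, cv2
from plant import env
N=["slide_box","tube_rack","jar","metal_block","vial","nest_long","nest_square","nest_round","nest_small_square","nest_small_round"]
def cam(p):
    R=cv2.Rodrigues(np.array(p["rvec"],float))[0]; t=np.array(p["tvec"],float).ravel()
    K=np.array([[p["fx"],0,p["cx"]],[0,p["fy"],p["cy"]],[0,0,1]]); return K,R,t
def ray(p,px):
    K,R,t=cam(p); d=R.T@np.linalg.inv(K)@np.array([px[0],px[1],1.]); return -R.T@t,d/np.linalg.norm(d)
def atz(p,px,z):
    o,d=ray(p,px); return o+d*(z-o[2])/d[2]
def tri(a,pa,b,pb):
    o1,d1=ray(a,pa);o2,d2=ray(b,pb)
    s=np.linalg.lstsq(np.stack([d1,-d2],1),o2-o1,rcond=None)[0]
    x1=o1+s[0]*d1;x2=o2+s[1]*d2; return (x1+x2)/2,np.linalg.norm(x1-x2)
def proj(p,X):
    K,R,t=cam(p); x=K@(R@np.array(X)+t); return x[:2]/x[2]
E
python3 - <<'E'
from h import *
np.set_printoptions(precision=4,suppress=True)
P={c:env.read_camera(c) for c in("side","top")}
for c in P: cv2.imwrite(f"pics/{c}0.png",P[c]["pixels"]); print(c,ray(P[c],(280,210)))
print(env.grip_depth,env.state()["ee_pos"],env.state()["eef_rot"])
for n in N:
    r={c:env.pinpoint(P[c],n)[:1] for c in P}
    s=" ".join(f"{c} {np.round(r[c][0]['location'],1)} {r[c][0]['score']:.2f}" for c in r if r[c])
    if all(r.values()):
        X,e=tri(P["side"],r["side"][0]["location"],P["top"],r["top"][0]["location"]); s+=f" X {X} gap {e:.4f}"
    if r["top"]: s+=f" z0 {atz(P['top'],r['top'][0]['location'],0)}"
    print(n,s)
E
```

```text
side (array([ 0.4145, -0.8737,  0.7217]), array([ 0.1295,  0.7939, -0.594 ]))
top (array([0.4165, 0.0187, 1.1253]), array([ 0.1357, -0.0208, -0.9905]))
0.0187 [0.267  0.5645 0.2216] [[ 0.9039 -0.4277 -0.0007]
 [-0.4277 -0.9039 -0.0018]
 [ 0.0001  0.0019 -1.    ]]
slide_box side [261.7 268.9] 0.95 top [325.9 240.1] 0.78 X [ 0.4943 -0.1277 -0.005 ] gap 0.0035 z0 [ 0.4922 -0.1269  0.    ]
tube_rack side [249.5 206.7] 0.83 top [226.  239.1] 0.78 X [ 0.4921  0.1373 -0.0152] gap 0.0015 z0 [0.4918 0.1357 0.    ]
jar side [258.2 255.7] 0.76 top [328.6 235.4] 0.71 X [ 0.4949 -0.1286  0.039 ] gap 0.0135 z0 [ 0.5047 -0.1341  0.    ]
metal_block side [251.  192.6] 0.73 top [229.3 236.9] 0.77 X [0.4951 0.1231 0.0424] gap 0.0008 z0 [0.4977 0.1272 0.    ]
vial side [259.8 242.8] 0.52 top [331.5 237. ] 0.51 X [ 0.4933 -0.1305  0.0787] gap 0.0028 z0 [ 0.5005 -0.1418  0.    ]
nest_long side [273.2 341.1] 0.64 top [405.  240.9] 0.85 X [ 0.4936 -0.3371  0.0013] gap 0.0024 z0 [ 0.4925 -0.3375  0.    ]
nest_square side [246.3 164.4] 0.94 top [139.4 236.8] 0.86 X [ 0.4989  0.3636 -0.0099] gap 0.0059 z0 [0.4953 0.3607 0.    ]
nest_round side [323.9 271.9] 0.57 top [337.2 185. ] 0.79 X [ 0.6396 -0.1582 -0.0022] gap 0.0028 z0 [ 0.6406 -0.158   0.    ]
nest_small_square side [293.3 193.6] 0.61 top [217.3 192. ] 0.63 X [0.6188 0.1617 0.0024] gap 0.0049 z0 [0.6167 0.1622 0.    ]
nest_small_round side [303.7 237.6] 0.67 top [282.9 190.8] 0.90 X [ 0.6225 -0.0124 -0.0176] gap 0.0064 z0 [ 0.6226 -0.0122  0.    ]
```

View pics/top0.png

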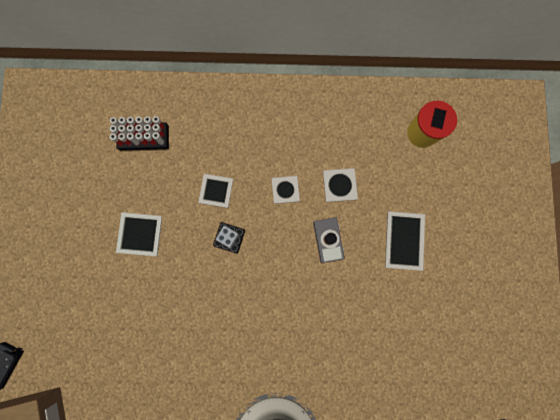

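View pics/side0.png

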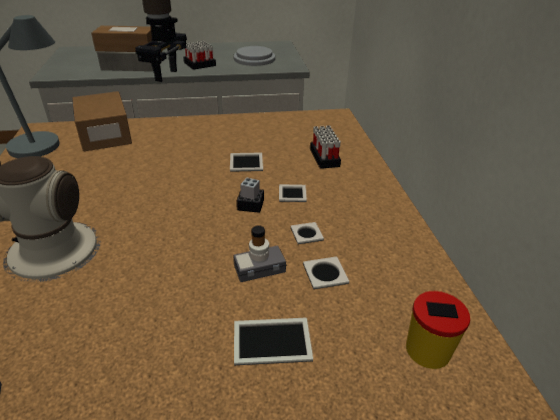

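The side view shows the vial on the jar on the slide box (around 260,255) and the metal block on the rack (around 250,195). The top view shows the same stacks at (329,240) and (229,237), with the five nests around them. The network points agree with both pictures. Next I'll get yaws and refined centres from the masks.

```bash
cat >> h.py <<'E'
def rect(p,n,z):
    r=env.trace(p,n)
    if not r: return None
    c,_=cv2.findContours(r[0]["region"].astype(np.uint8),cv2.RETR_EXTERNAL,cv2.CHAIN_APPROX_NONE)
    c=max(c,key=cv2.contourArea)[:,0,:]
    X=np.array([atz(p,q,z)[:2] for q in c])
    (x,y),(w,h),a=cv2.minAreaRect((X*1000).astype(np.float32))
    if w<h: w,h,a=h,w,a+90
    a=(a+90)%180-90
    return f"score {r[0]['score']:.2f} ctr {x/1000:.4f} {y/1000:.4f} size {w:.0f}x{h:.0f} yaw {a:.1f}"
E
python3 - <<'E'
from h import *
P=env.read_camera("top")
for n,z in zip(N,[.036,.036,.076,.076,.114]+[.008]*5): print(n,rect(P,n,z))
E
```

```text
slide_box score 0.78 ctr 0.4897 -0.1276 size 110x66 yaw 10.2
tube_rack score 0.81 ctr 0.4926 0.1248 size 70x70 yaw -16.7
jar None
metal_block score 0.62 ctr 0.4928 0.1252 size 43x38 yaw 61.1
vial score 0.67 ctr 0.4861 -0.1208 size 26x21 yaw -89.4
nest_long score 0.64 ctr 0.4924 -0.3328 size 152x102 yaw -3.9
nest_square score 0.79 ctr 0.5014 0.3605 size 108x104 yaw 85.7
nest_round score 0.72 ctr 0.6393 -0.1635 size 86x85 yaw 5.2
nest_small_square score 0.70 ctr 0.6185 0.1656 size 79x79 yaw 81.2
nest_small_round score 0.67 ctr 0.6244 -0.0188 size 70x70 yaw -84.1
```

Emit:
step_arm:
  rows:
    - [[1, 22.5, -44, 3, 0, 0, 0.15], [1, 22.5, -44, 3, 0, 0, 0.15], [1, 22.5, -44, 3, 0, 0, 0.15], [1, 22.5, -44, 3, 0, 0, 0.15], [1, 22.5, -44, 3, 0, 0, 0.15], [1, 22.5, -44, 3, 0, 0, 0.15], [1, 22.5, -44, 3, 0, 0, 0.15], [1, 22.5, -44, 3, 0, 0, 0.15], [1, 22.5, -44, 3, 0, 0, 0.15], [1, 22.5, -44, 3, 0, 0, 0.15], [1, 22.5, -44, 3, 0, 0, 0.15]]
  grip_force: 20

```text
time: 3.02
ee_pos: [0.4918, 0.126, 0.2525]
eef_rot: [[0.958, -0.286, -0.0], [-0.286, -0.958, 0.0], [-0.0, -0.0, -1.0]]
force: [-0.4, 0.0, -0.5]
gripper_width: 0.0872
gripper_force: 0.0
```

```bash
cat > w.py <<'E'
from h import *
import sys
np.set_printoptions(precision=4,suppress=True)
Z=dict(zip(N,[.036,.036,.076,.076,.114]+[.008]*5))
s=env.state(); R=np.array(s["eef_rot"]); print("t",s["time"],s["ee_pos"],"yawx",np.degrees(np.arctan2(R[1,0],R[0,0])),"w",s["gripper_width"])
p=env.read_camera("wrist"); cv2.imwrite(f"pics/{sys.argv[1]}.png",p["pixels"]); print(ray(p,(280,210)))
for n in sys.argv[2:]:
    print(n,rect(p,n,Z[n]))
    r=env.pinpoint(p,n)
    if r: print("   pin",r[0]["location"],r[0]["score"],"at z0",atz(p,r[0]["location"],0 if n not in("jar","metal_block","vial") else Z[n]-.038)[:2])
E
python3 w.py w1 metal_block tube_rack nest_small_square nest_square
```

```text
t 3.025 [0.4918 0.126  0.2525] yawx -16.6171092765 w 0.08722520264029938
(array([0.5718, 0.1015, 0.4148]), array([-0.2803,  0.0845, -0.9562]))
metal_block score 0.71 ctr 0.4973 0.1244 size 47x41 yaw -29.4
   pin [278.7, 186.2] 0.6 at z0 [0.4894 0.128 ]
tube_rack score 0.77 ctr 0.4979 0.1240 size 69x67 yaw -17.7
   pin [279.2, 173.4] 0.75 at z0 [0.4967 0.1253]
nest_small_square score 0.77 ctr 0.6197 0.1638 size 80x78 yaw 80.4
   pin [216.1, 81.4] 0.78 at z0 [0.6213 0.1646]
nest_square score 0.87 ctr 0.5020 0.3572 size 110x109 yaw 85.5
   pin [106.0, 223.7] 0.59 at z0 [0.4979 0.3643]
```

View pics/w1.png

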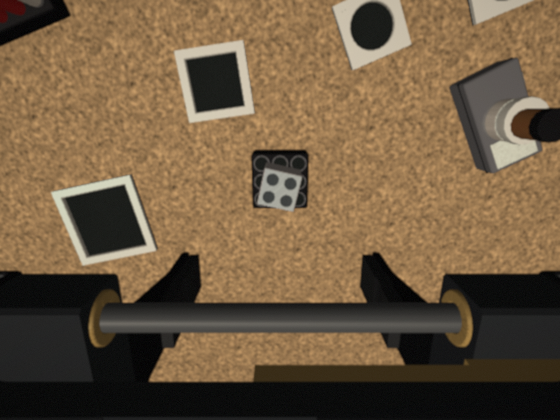

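The wrist view shows the block turned about -29° on the rack (block top at about (281,188), rack at (280,180)). The square nests are at (214,81) and (104,220). I'll grasp the block.

Emit:
step_arm:
  rows:
    - [[1, 0.2, 0.05, -10, 0, 0, -0.216], [1, 0.2, 0.05, -13, 0, 0, -0.216], [1, 0.2, 0.05, -15, 0, 0, -0.216], [1, 0.2, 0.05, -18, 0, 0, -0.216], [1, 0.2, 0.05, -20.5, 0, 0, -0.216], [1, 0.2, 0.05, -20.5, 0, 0, -0.216], [0.2, 0.2, 0.05, -20.5, 0, 0, -0.216], [-0.2, 0.2, 0.05, -20.5, 0, 0, -0.216], [-0.4, 0.2, 0.05, -20.5, 0, 0, -0.216], [-0.6, 0.2, 0.05, -20.5, 0, 0, -0.216], [-0.6, 0.2, 0.05, -20.5, 0, 0, -0.216]]
  grip_force: 20

```text
time: 4.85
ee_pos: [0.4942, 0.1255, 0.0478]
eef_rot: [[0.874, -0.486, 0.0], [-0.486, -0.874, 0.0], [0.0, -0.0, -1.0]]
force: [0.0, -0.6, 1.1]
gripper_width: 0.045
gripper_force: 0.0
```

Run:
```python
from h import *
s=env.state();print(s["gripper_width"],s["gripper_force"],s["force"],s["ee_pos"])
for c in("side",):
    p=env.read_camera(c); cv2.imwrite("pics/s1.png",cv2.resize(p["pixels"][130:290,180:380],None,fx=3,fy=3))
p=env.read_camera("top")
for n,z in zip(N[5:],[.008]*5):
    r=env.pinpoint(p,n); print(n,rect(p,n,z),atz(p,r[0]["location"],.002)[:2] if r else "")
```

```text
0.045046732612634977 0.0 [ 0.02972398 -0.61441811  1.13265508] [0.49424889 0.12550676 0.04775898]
nest_long score 0.97 ctr 0.4937 -0.3341 size 151x100 yaw -3.9 [ 0.49604816 -0.33907772]
nest_square score 0.85 ctr 0.5024 0.3608 size 106x102 yaw 85.9 [0.49936155 0.35566039]
nest_round score 0.78 ctr 0.6391 -0.1626 size 86x85 yaw 2.6 [ 0.64173574 -0.17036769]
nest_small_square score 0.79 ctr 0.6218 0.1656 size 79x72 yaw 81.2 [0.61792698 0.16645686]
nest_small_round score 0.68 ctr 0.6247 -0.0186 size 71x70 yaw 4.8 [ 0.62470761 -0.01638664]
```

Emit:
step_arm:
  rows:
    - [[-0.7, 0, 0, 0, 0, 0, 0], [-0.7, 0, 0, 0, 0, 0, 0], [-0.7, 0, 0, 0, 0, 0, 0], [-0.7, 0, 0, 1, 0, 0, 0], [-0.7, 0, 0, 2, 0, 0, 0], [-0.7, 0, 0, 4, 0, 0, 0], [-0.7, 0, 0, 4, 0, 0, 0]]
  grip_force: 20

```text
time: 6.32
ee_pos: [0.4952, 0.126, 0.0891]
eef_rot: [[0.874, -0.486, 0.003], [-0.486, -0.874, 0.002], [0.002, -0.003, -1.0]]
force: [0.6, -0.7, -1.9]
gripper_width: 0.0396
gripper_force: 20.0
```

```bash
python3 w.py w2 metal_block tube_rack nest_small_square
python3 - <<'E'
from h import *
s=env.state();print(s["gripper_force"])
p=env.read_camera("side"); cv2.imwrite("pics/s2.png",cv2.resize(p["pixels"][110:240,180:350],None,fx=4,fy=4))
E
```

```text
t 6.325 [0.4952 0.126  0.0891] yawx -29.09036725765116 w 0.0396495463025165
(array([0.5675, 0.0845, 0.2516]), array([-0.2523,  0.1445, -0.9568]))
metal_block score 0.83 ctr 0.4909 0.1278 size 52x46 yaw 61.0
   pin [280.7, 263.0] 0.58 at z0 [0.4767 0.1354]
tube_rack score 0.55 ctr 0.5037 0.1222 size 65x60 yaw 73.4
   pin [279.3, 221.6] 0.89 at z0 [0.493  0.1277]
nest_small_square score 0.72 ctr 0.6198 0.1641 size 80x79 yaw 81.3
   pin [145.0, 96.5] 0.87 at z0 [0.6222 0.1657]
19.994397070258856
```

View pics/s2.png

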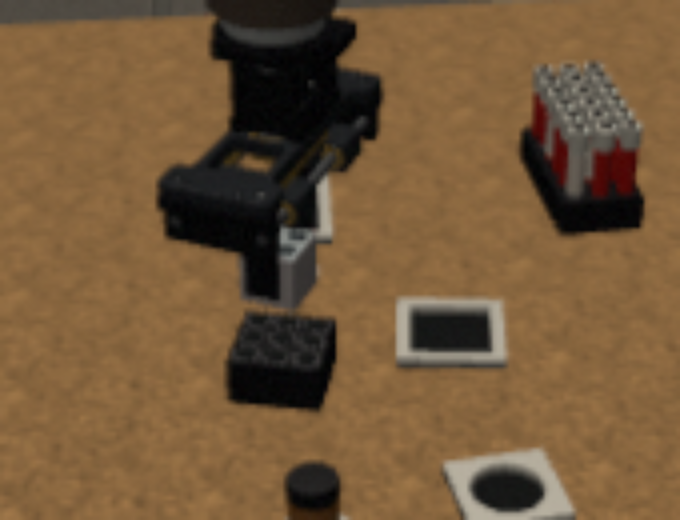

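The side crop shows the block hanging upright over the rack (block at about (280,270), rack at (283,360), small square nest at (452,330)). Wrist measurement puts it under the TCP to within 2 mm. I'll carry it to its nest.

Emit:
step_arm:
  rows:
    - [[-0.7, 6, 2, 0, 0, 0, 0.17], [-0.7, 12, 3.7, 0, 0, 0, 0.345], [-0.7, 12.6, 3.9, 0, 0, 0, 0.345], [-0.7, 12.6, 3.9, -2, 0, 0, 0.345], [-0.7, 12.6, 3.9, -4.5, 0, 0, 0.345], [-0.7, 12.6, 3.9, -6, 0, 0, 0.345], [-0.7, 12.6, 3.9, -7, 0, 0, 0.345], [-0.7, 12.6, 3.9, -7.4, 0, 0, 0.345], [-0.7, 12.6, 3.9, -7.4, 0, 0, 0.345]]

```text
time: 7.85
ee_pos: [0.6207, 0.1647, 0.0142]
eef_rot: [[0.987, -0.162, 0.001], [-0.162, -0.987, 0.001], [0.001, -0.001, -1.0]]
force: [0.1, -1.1, -1.4]
gripper_width: 0.0398
gripper_force: 20.0
```

```bash
python3 w.py w3 nest_small_square metal_block
```

```text
t 7.85 [0.6207 0.1647 0.0142] yawx -9.31852887884002 w 0.039776358354078785
(array([0.7028, 0.1507, 0.1766]), array([-0.2873,  0.0489, -0.9566]))
nest_small_square score 0.68 ctr 0.6368 0.1625 size 79x50 yaw 82.3
metal_block score 0.84 ctr 0.6530 0.1588 size 30x26 yaw 80.7
   pin [278.5, 263.7] 0.67 at z0 [0.6358 0.1626]
```

View pics/w3.png

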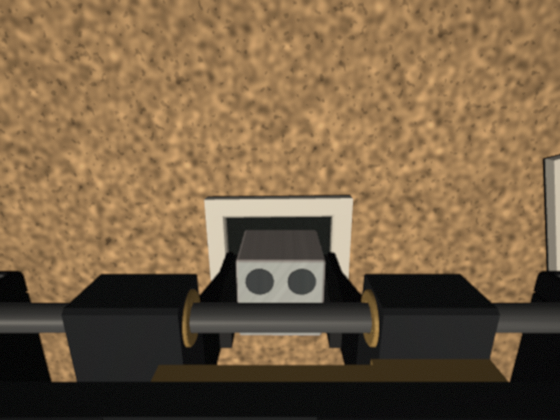

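The block sits centred in the small square nest (block at (280,280), recess 225–332 wide). I'll release it and go over the rack.

Emit:
step_arm:
  rows:
    - [[-0.3, 0, 0, -0.03, 0, 0, 0], [0, 0, 0, -0.03, 0, 0, 0], [0.2, 0, 0, 0, 0, 0, 0], [0.4, 0, 0, 2, 0, 0, 0], [1, 0, 0, 7, 0, 0, 0], [1, -4, -1, 12, 0, 0, 0], [1, -9, -3, 13, 0, 0, -0.14], [1, -12.6, -3.9, 13, 0, 0, -0.14], [1, -12.6, -3.9, 13, 0, 0, -0.14], [1, -12.6, -3.9, 13, 0, 0, -0.14]]

```text
time: 9.35
ee_pos: [0.4951, 0.1259, 0.1441]
eef_rot: [[0.955, -0.298, 0.002], [-0.298, -0.955, 0.001], [0.001, -0.001, -1.0]]
force: [-0.2, 0.2, -0.1]
gripper_width: 0.0868
gripper_force: 0.0
```

```bash
sed -i 's/"metal_block","vial")/"metal_block","vial") or len(sys.argv)>9/' w.py; python3 w.py w4 tube_rack nest_square nest_small_square metal_block
python3 - <<'E'
from h import *
p=env.read_camera("top"); print(rect(p,"tube_rack",.036)); print(rect(p,"metal_block",.042))
E
```

```text
t 9.35 [0.4951 0.1259 0.1441] yawx -17.322424044759728 w 0.08677037891599014
(array([0.5745, 0.1004, 0.3065]), array([-0.2775,  0.0885, -0.9567]))
tube_rack score 0.74 ctr 0.4973 0.1243 size 71x65 yaw -16.6
   pin [280.6, 202.0] 0.73 at z0 [0.493  0.1258]
nest_square score 0.65 ctr 0.5187 0.3554 size 111x76 yaw 84.0
   pin [55.7, 261.5] 0.84 at z0 [0.5012 0.3624]
nest_small_square score 0.74 ctr 0.6200 0.1647 size 79x78 yaw 81.2
metal_block score 0.73 ctr 0.6125 0.1529 size 40x36 yaw 79.5
   pin [193.4, 80.5] 0.67 at z0 [0.6132 0.1571]
score 0.63 ctr 0.4973 0.1073 size 43x26 yaw -19.3
score 0.62 ctr 0.6191 0.1631 size 46x39 yaw 79.4
```

View pics/w4.png

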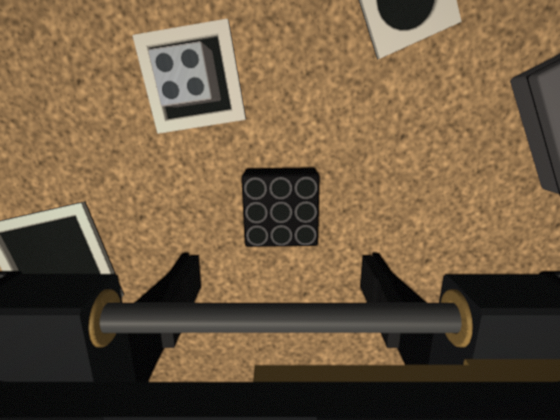

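The block stands in its nest, and its apparent lean is only perspective. The rack is at (281,207), square between the fingers. I'll grasp it.

Emit:
step_arm:
  rows:
    - [[1, -0.1, 0, -6, 0, 0, 0], [1, -0.1, 0, -10, 0, 0, 0], [1, -0.1, 0, -12.5, 0, 0, 0], [1, -0.1, 0, -13.4, 0, 0, 0], [1, -0.1, 0, -13.4, 0, 0, 0], [0.2, -0.1, 0, -13.4, 0, 0, 0], [0.2, -0.1, 0, -13.4, 0, 0, 0], [0.2, -0.1, 0, -13.4, 0, 0, 0], [0.2, -0.1, 0, -13.4, 0, 0, 0], [0.2, -0.1, 0, -12.4, 0, 0, 0], [0.2, -0.1, 0, -9.4, 0, 0, 0], [0.2, -0.1, 0, -9.4, 0, 0, 0]]
  grip_force: 25

```text
time: 11.45
ee_pos: [0.4947, 0.1263, 0.0517]
eef_rot: [[0.955, -0.298, 0.005], [-0.298, -0.955, 0.003], [0.004, -0.004, -1.0]]
force: [0.5, 0.6, -1.0]
gripper_width: 0.0658
gripper_force: 25.0
```

```bash
python3 w.py w5 tube_rack
```

```text
t 11.45 [0.4947 0.1263 0.0517] yawx -17.33031423495719 w 0.06575816078611935
(array([0.5736, 0.1005, 0.2143]), array([-0.2749,  0.0903, -0.9572]))
tube_rack score 0.77 ctr 0.4957 0.1256 size 84x61 yaw 72.8
   pin [279.1, 260.2] 0.7 at z0 [0.4769 0.1324]
```

Emit:
step_arm:
  rows:
    - [[0.2, 0.1, 6, 0, 0, 0, 0.1], [0.2, 0.3, 12, 0, 0, 0, 0.226], [0.2, 0.5, 18, 0, 0, 0, 0.226], [0.2, 0.6, 22, 0, 0, 0, 0.226], [0.2, 0.6, 23.4, 0, 0, 0, 0.226], [0.2, 0.6, 23.4, 0, 0, 0, 0.226], [0.2, 0.6, 23.4, -1.5, 0, 0, 0.226], [0.2, 0.6, 23.4, -2.8, 0, 0, 0.226], [0.2, 0.6, 23.4, -3.5, 0, 0, 0.226], [0.2, 0.6, 23.4, -3.7, 0, 0, 0.226], [0.2, 0.6, 23.4, -3.7, 0, 0, 0.226]]

```text
time: 12.98
ee_pos: [0.4995, 0.3595, 0.0127]
eef_rot: [[0.997, -0.077, 0.001], [-0.077, -0.997, 0.001], [0.0, -0.001, -1.0]]
force: [0.3, 0.1, -0.8]
gripper_width: 0.0658
gripper_force: 25.0
```

```bash
python3 w.py w6 tube_rack nest_square
```

```text
t 12.975 [0.4995 0.3595 0.0127] yawx -4.417808366871866 w 0.06580106986413747
(array([0.5826, 0.3525, 0.175 ]), array([-0.2912,  0.0242, -0.9564]))
tube_rack score 0.90 ctr 0.5187 0.3575 size 66x48 yaw 85.6
nest_square score 0.62 ctr 0.5260 0.3577 size 105x61 yaw 86.3
```

View pics/w6.png

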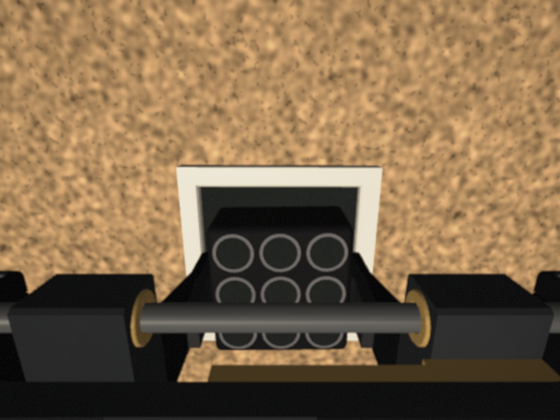

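Run:
```python
from h import *
p=env.read_camera("wrist")
print([atz(p,q,z).round(4) for q,z in [((280,187),.008),((280,167),.008),((280,226),.039),((280,207),.003),((352,340),.008),((207,340),.008)]])
```

```text
[array([0.5439, 0.356 , 0.008 ]), array([0.5542, 0.3552, 0.008 ]), array([0.5338, 0.3567, 0.039 ]), array([0.5318, 0.3569, 0.003 ]), array([0.447 , 0.3202, 0.008 ]), array([0.4536, 0.4069, 0.008 ])]
```

The rack is inside the recess with gaps on all sides (front gap rows 187–207, about 2.5 mm off centre). I'll nudge it, release, and go to the other stack.

Emit:
step_arm:
  rows:
    - [[0.2, 0.2, 0, -0.05, 0, 0, 0], [0.5, 0.2, 0, -0.05, 0, 0, 0], [0.6, 0.2, 0, -0.05, 0, 0, 0], [0.7, 0.2, 0, 1.5, 0, 0, 0], [1, 0.2, 0, 7, 0, 0, 0], [1, 0, 0, 13, 0, 0, 0], [1, -0.5, -5, 17, 0, 0, 0.1], [1, -0.5, -11, 20, 0, 0, 0.255], [1, -0.8, -17, 22, 0, 0, 0.255], [1, -0.8, -23, 22, 0, 0, 0.255], [1, -0.8, -29, 22, 0, 0, 0.255], [1, -0.8, -35, 22, 0, 0, 0.255]]

```text
time: 14.78
ee_pos: [0.491, 0.0076, 0.2342]
eef_rot: [[0.984, 0.178, 0.003], [0.178, -0.984, 0.001], [0.003, -0.0, -1.0]]
force: [1.5, 0.3, 0.2]
gripper_width: 0.0872
gripper_force: 0.0
```

Emit:
step_arm:
  rows:
    - [[1, 0, -6, 0, 0, 0, 0], [1, 0, -13.8, 0, 0, 0, 0], [1, 0, -13.8, 0, 0, 0, 0], [1, 0, -13.8, 0, 0, 0, 0]]

```text
time: 15.28
ee_pos: [0.4911, -0.1293, 0.2332]
eef_rot: [[0.985, 0.175, 0.001], [0.175, -0.985, 0.0], [0.001, 0.0, -1.0]]
force: [-0.7, 0.5, 0.3]
gripper_width: 0.0875
gripper_force: 0.0
```

```bash
python3 w.py w7 vial jar slide_box nest_round nest_small_round nest_long
python3 - <<'E'
from h import *
p=env.read_camera("top"); print(rect(p,"tube_rack",.038))
E
```

```text
t 15.275 [ 0.4911 -0.1293  0.2332] yawx 10.091426734532536 w 0.08748184208754779
(array([ 0.5731, -0.1151,  0.3956]), array([-0.2871, -0.0498, -0.9566]))
vial score 0.74 ctr 0.4937 -0.1239 size 37x29 yaw 10.1
   pin [277.0, 194.6] 0.71 at z0 [ 0.4924 -0.126 ]
jar score 0.90 ctr 0.4999 -0.1288 size 46x38 yaw 81.4
   pin [276.1, 187.3] 0.93 at z0 [ 0.4908 -0.1249]
slide_box score 0.61 ctr 0.4938 -0.1319 size 113x62 yaw 10.1
   pin [280.9, 177.9] 0.87 at z0 [ 0.4945 -0.1297]
nest_round score 0.94 ctr 0.6404 -0.1652 size 84x84 yaw 4.9
   pin [24.5, 11.8] 0.67 at z0 [0.6212 0.1657]
nest_small_round score 0.87 ctr 0.6255 -0.0197 size 69x68 yaw -84.1
   pin [201.4, 41.6] 0.58 at z0 [ 0.6255 -0.0197]
nest_long score 0.97 ctr 0.4936 -0.3348 size 148x101 yaw -4.1
   pin [441.8, 208.8] 0.72 at z0 [ 0.4911 -0.3334]
score 0.97 ctr 0.5005 0.3560 size 75x66 yaw 85.4
```

View pics/w7.png

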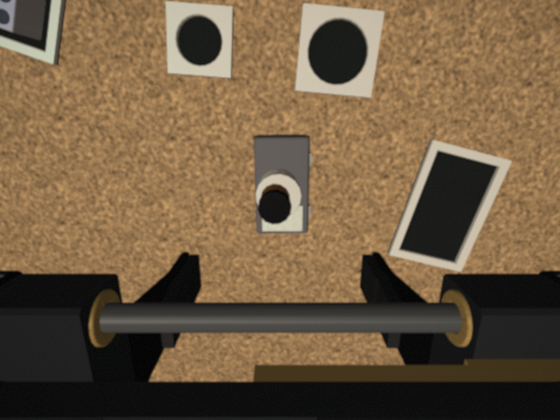

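Wrist view: vial cap at (275,206), jar lid about (278,193), slide box 255–309 by 135–232, nests at (199,40), (338,51) and (450,205).

Run:
```python
from h import *
p=env.read_camera("wrist"); g=cv2.cvtColor(p["pixels"],cv2.COLOR_BGR2GRAY)
print("vial",atz(p,(275,206),.114).round(4)); print("jar~",atz(p,(279,193),.076).round(4))
print([ (n,atz(p,q,.008).round(4)) for n,q in (("sr",(199,40)),("r",(338,51)),("l",(450,205)))])
```

```text
vial [ 0.4916 -0.124   0.114 ]
jar~ [ 0.4944 -0.1269  0.076 ]
[('sr', array([ 0.625 , -0.0181,  0.008 ])), ('r', array([ 0.6406, -0.1638,  0.008 ])), ('l', array([ 0.4996, -0.3361,  0.008 ]))]
```

Emit:
step_arm:
  rows:
    - [[0.4, 0.1, 0.5, -5, 0, 0, 0], [0.3, 0.1, 0.5, -9, 0, 0, 0], [0.3, 0.1, 0.5, -12, 0, 0, 0], [0.3, 0.1, 0.5, -14, 0, 0, 0], [0.3, 0.1, 0.5, -14.6, 0, 0, 0], [0.3, 0.1, 0.5, -14.6, 0, 0, 0], [-0.1, 0.1, 0.5, -14.6, 0, 0, 0], [-0.2, 0.1, 0.5, -14.6, 0, 0, 0], [-0.3, 0.1, 0.5, -14.6, 0, 0, 0], [-0.5, 0.1, 0.5, -14.6, 0, 0, 0], [-0.6, 0.1, 0.5, -14.6, 0, 0, 0], [-0.6, 0.1, 0.5, -14.6, 0, 0, 0]]
  grip_force: 10

```text
time: 17.58
ee_pos: [0.4924, -0.1235, 0.0868]
eef_rot: [[0.984, 0.177, 0.0], [0.177, -0.984, -0.0], [0.0, 0.0, -1.0]]
force: [-0.5, -0.2, 2.5]
gripper_width: 0.0293
gripper_force: 10.0
```

Emit:
step_arm:
  rows:
    - [[-0.6, 0, 0, 0, 0, 0, 0], [-0.6, 0, 0, 0.5, 0, 0, 0], [-0.6, 0, 0, 1.5, 0, 0, 0], [-0.6, 0, 0, 3, 0, 0, 0], [-0.6, 0, 0, 3, 0, 0, 0]]

```text
time: 18.2
ee_pos: [0.4934, -0.1235, 0.1184]
eef_rot: [[0.984, 0.177, 0.004], [0.177, -0.984, 0.0], [0.004, 0.001, -1.0]]
force: [0.4, -0.3, -1.2]
gripper_width: 0.0295
gripper_force: 10.0
```

Run:
```python
from h import *
s=env.state();print(s["gripper_width"],s["gripper_force"],s["ee_pos"])
p=env.read_camera("wrist"); q=env.read_camera("side")
for n,z in(("vial",.106),("jar",.036)):
    for c in (p,q):
        r=env.pinpoint(c,n); print(n,r and (r[0]["score"],r[0]["location"],atz(c,r[0]["location"],z).round(4)))
a=cv2.resize(q["pixels"][170:310,180:380],(400,280),interpolation=3); b=cv2.resize(p["pixels"],(373,280))
cv2.imwrite("pics/v1.png",np.hstack([a,b]))
```

```text
0.02952388520096486 9.999504711013287 [ 0.49341858 -0.12351768  0.11835447]
vial (0.73, [281.1, 266.4], array([ 0.4894, -0.1251,  0.106 ]))
vial (0.47, [262.7, 228.4], array([ 0.5004, -0.1143,  0.106 ]))
jar (0.67, [282.5, 227.0], array([ 0.4889, -0.1265,  0.036 ]))
jar (0.87, [260.0, 256.7], array([ 0.4921, -0.1297,  0.036 ]))
```

View pics/v1.png

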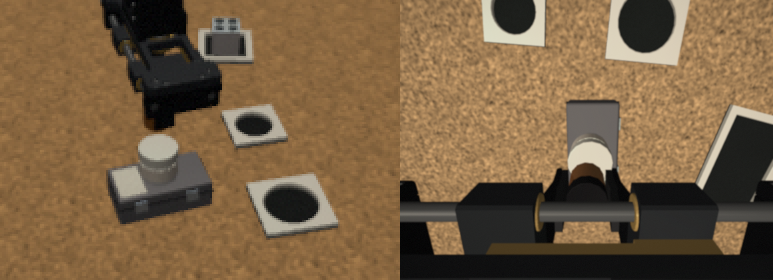

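The vial is held upright, and the jar is still standing on the box. I'll carry it to the small round nest.

Emit:
step_arm:
  rows:
    - [[-0.6, 4, 3, 0, 0, 0, 0], [-0.6, 8, 6.5, 0, 0, 0, 0], [-0.6, 12, 9.5, 0, 0, 0, 0], [-0.6, 13.2, 10.5, 0, 0, 0, 0], [-0.6, 13.2, 10.5, -3, 0, 0, 0], [-0.6, 13.2, 10.5, -6, 0, 0, 0], [-0.6, 13.2, 10.5, -8.5, 0, 0, 0], [-0.6, 13.2, 10.5, -9.8, 0, 0, 0], [-0.6, 13.2, 10.5, -10.2, 0, 0, 0], [-0.6, 13.2, 10.5, -10.3, 0, 0, 0], [-0.6, 13.2, 10.5, -10.3, 0, 0, 0]]

```text
time: 19.88
ee_pos: [0.6248, -0.0185, 0.0145]
eef_rot: [[0.984, 0.177, 0.002], [0.177, -0.984, 0.0], [0.002, 0.0, -1.0]]
force: [-0.4, -0.3, -0.7]
gripper_width: 0.0297
gripper_force: 10.0
```

```bash
python3 w.py w8 vial nest_small_round
```

```text
t 19.875 [ 0.6248 -0.0185  0.0145] yawx 10.21473070523227 w 0.0297323869554285
(array([ 0.7067, -0.0041,  0.1769]), array([-0.2864, -0.0503, -0.9568]))
vial score 0.89 ctr 0.6742 -0.0100 size 14x14 yaw -79.8
   pin [279.5, 266.9] 0.73 at z0 [ 0.6568 -0.0128]
nest_small_round score 0.55 ctr 0.6374 -0.0178 size 68x49 yaw -83.6
   pin [280.4, 257.3] 0.69 at z0 [ 0.6254 -0.0187]
```

View pics/w8.png

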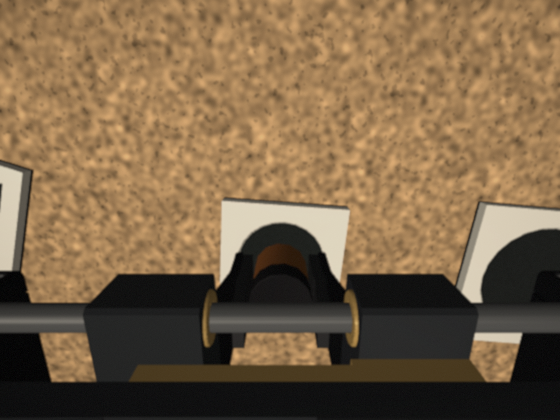

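The vial is over the recess, about 4 mm short in x. I'll nudge it, set it down, and release.

Emit:
step_arm:
  rows:
    - [[-0.6, 0.3, 0, 0, 0, 0, 0], [-0.6, 0.3, 0, -0.1, 0, 0, 0], [-0.2, 0.3, 0, -0.1, 0, 0, 0], [-0.1, 0.3, 0, -0.1, 0, 0, 0], [0, 0.3, 0, 0.5, 0, 0, 0], [0.2, 0.3, 0, 3, 0, 0, 0], [0.6, 0.3, 0, 7, 0, 0, 0], [1, 0.3, 0, 13, 0, 0, 0], [1, -3, -3, 15, 0, 0, 0], [1, -8, -7, 15, 0, 0, 0], [1, -13.3, -10.85, 15, 0, 0, 0], [1, -13.3, -10.85, 15, 0, 0, 0]]

```text
time: 21.62
ee_pos: [0.4876, -0.1287, 0.1642]
eef_rot: [[0.985, 0.174, -0.001], [0.174, -0.985, 0.0], [-0.001, -0.0, -1.0]]
force: [1.0, 0.7, 0.1]
gripper_width: 0.0865
gripper_force: 0.0
```

```bash
python3 w.py w9 jar slide_box nest_small_round vial
python3 - <<'E'
from h import *
p=env.read_camera("wrist")
r=env.trace(p,"jar"); m=r[0]["region"]; g=p["pixels"].min(2); w=(m&(g>150)).astype(np.uint8)
c=max(cv2.findContours(w,0,1)[0],key=cv2.contourArea); (x,y),rad=cv2.minEnclosingCircle(c); print("lid px",x,y,rad,atz(p,(x,y),.076).round(4))
E
```

```text
t 21.625 [ 0.4876 -0.1287  0.1642] yawx 10.030508152659541 w 0.08648851582982683
(array([ 0.5699, -0.1146,  0.3264]), array([-0.2889, -0.0493, -0.9561]))
jar score 0.77 ctr 0.4951 -0.1275 size 49x43 yaw 8.6
   pin [275.7, 199.6] 0.94 at z0 [ 0.4917 -0.124 ]
slide_box score 0.74 ctr 0.6126 -0.0290 size 63x47 yaw -84.0
   pin [282.7, 188.6] 0.9 at z0 [ 0.4939 -0.1302]
nest_small_round score 0.89 ctr 0.6165 -0.0212 size 70x51 yaw -83.5
   pin [184.2, 22.7] 0.63 at z0 [ 0.6248 -0.0196]
vial score 0.90 ctr 0.6062 -0.0475 size 26x20 yaw -80.0
   pin [186.1, 20.3] 0.88 at z0 [ 0.6137 -0.0428]
lid px 356.0 43.0 69.0290756225586 [ 0.6243 -0.1549  0.076 ]
```

Emit:
step_arm:
  rows:
    - [[0.7, -0.1, 0.1, -4, 0, 0, 0], [0.7, -0.1, 0.1, -8, 0, 0, 0], [0.7, -0.1, 0.1, -10.5, 0, 0, 0], [0.7, -0.1, 0.1, -11.7, 0, 0, 0], [0.7, -0.1, 0.1, -11.7, 0, 0, 0], [0.2, -0.1, 0.1, -11.7, 0, 0, 0], [0, -0.1, 0.1, -11.7, 0, 0, 0], [-0.2, -0.1, 0.1, -11.7, 0, 0, 0], [-0.3, -0.1, 0.1, -11.7, 0, 0, 0], [-0.3, -0.1, 0.1, -11.7, 0, 0, 0], [-0.3, -0.1, 0.1, -11.7, 0, 0, 0], [-0.3, -0.1, 0.1, -11.7, 0, 0, 0]]
  grip_force: 12

```text
time: 23.68
ee_pos: [0.4905, -0.126, 0.047]
eef_rot: [[0.984, 0.178, 0.001], [0.178, -0.984, -0.0], [0.001, 0.0, -1.0]]
force: [-1.7, -0.3, 6.9]
gripper_width: 0.0459
gripper_force: 12.0
```

Emit:
step_arm:
  rows:
    - [[-0.3, 0, 0, 0, 0, 0, 0], [-0.3, 0, 0, 0.5, 0, 0, 0], [-0.3, 0, 0, 2, 0, 0, 0], [-0.3, 0, 0, 3, 0, 0, 0], [-0.3, 0, 0, 3, 0, 0, 0]]

```text
time: 24.3
ee_pos: [0.4906, -0.1259, 0.0771]
eef_rot: [[0.984, 0.177, 0.002], [0.177, -0.984, 0.0], [0.002, 0.0, -1.0]]
force: [0.3, 0.5, -1.2]
gripper_width: 0.0455
gripper_force: 12.0
```

Run:
```python
from h import *
s=env.state();print(s["gripper_width"],s["gripper_force"],s["ee_pos"])
p=env.read_camera("wrist"); q=env.read_camera("side")
for c in (p,q):
    r=env.pinpoint(c,"jar"); print(r and (r[0]["score"],r[0]["location"],atz(c,r[0]["location"],.066).round(4)))
t=env.read_camera("top"); print(rect(t,"vial",.04))
a=cv2.resize(q["pixels"][170:310,180:380],(400,280),interpolation=3); b=cv2.resize(p["pixels"],(373,280))
cv2.imwrite("pics/v2.png",np.hstack([a,b]))
```

```text
0.045516430006676906 11.999877076596022 [ 0.49063763 -0.12593386  0.07714494]
(0.79, [276.9, 260.2], array([ 0.4906, -0.1243,  0.066 ]))
(0.38, [258.8, 248.2], array([ 0.4891, -0.1341,  0.066 ]))
score 0.42 ctr 0.6214 -0.0178 size 34x34 yaw 0.8
```

View pics/v2.png

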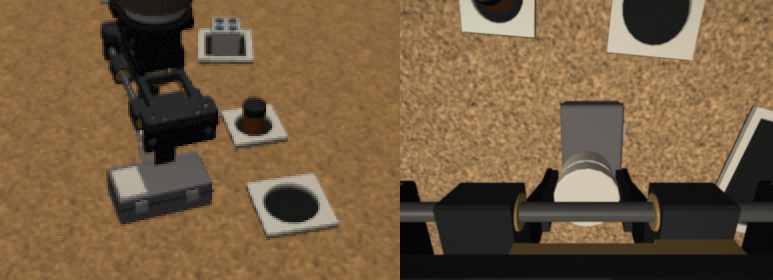

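The jar is held upright, and the vial stands in its nest (255,118). I'll take the jar to the large round nest.

Emit:
step_arm:
  rows:
    - [[-0.3, 5, -1.2, 0, 0, 0, 0], [-0.3, 10, -2.5, 0, 0, 0, 0], [-0.3, 14.9, -3.8, 0, 0, 0, 0], [-0.3, 14.9, -3.8, 0, 0, 0, 0], [-0.3, 14.9, -3.8, -2.5, 0, 0, 0], [-0.3, 14.9, -3.8, -4.5, 0, 0, 0], [-0.3, 14.9, -3.8, -5.8, 0, 0, 0], [-0.3, 14.9, -3.8, -6.3, 0, 0, 0], [-0.3, 14.9, -3.8, -6.3, 0, 0, 0]]

```text
time: 25.72
ee_pos: [0.6394, -0.1639, 0.014]
eef_rot: [[0.984, 0.178, 0.001], [0.178, -0.984, -0.0], [0.001, 0.0, -1.0]]
force: [0.4, -0.3, -1.3]
gripper_width: 0.0452
gripper_force: 12.0
```

```bash
python3 w.py w10 nest_round
python3 - <<'E'
from h import *
p=env.read_camera("wrist")
r=env.pinpoint(p,"jar"); print(r and (r[0]["score"],r[0]["location"],atz(p,r[0]["location"],.003).round(4)))
E
```

```text
t 25.725 [ 0.6394 -0.1639  0.014 ] yawx 10.232532924745486 w 0.045199356320661556
(array([ 0.7214, -0.1495,  0.1763]), array([-0.2873, -0.0508, -0.9565]))
nest_round score 0.66 ctr 0.6569 -0.1639 size 84x55 yaw -84.8
(0.71, [280.5, 262.9], array([ 0.6383, -0.1647,  0.003 ]))
```

View pics/w10.png

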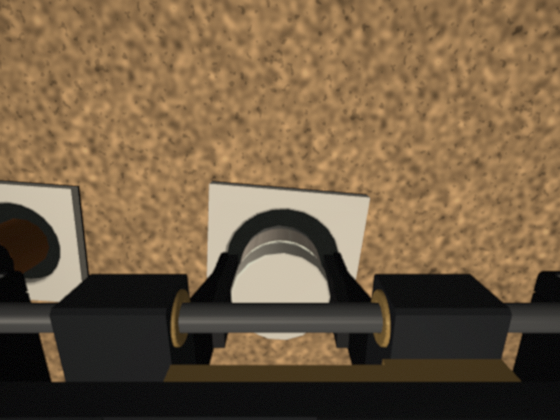

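The jar is centred in the recess. I'll release it and go over the slide box.

Emit:
step_arm:
  rows:
    - [[-0.3, 0, 0, -0.08, 0, 0, 0], [0.1, 0, 0, -0.08, 0, 0, 0], [0.2, 0, 0, -0.08, 0, 0, 0], [0.3, 0, 0, 0.5, 0, 0, 0], [0.5, 0, 0, 3, 0, 0, 0], [1, 0, 0, 8, 0, 0, 0], [1, -4, 1, 12, 0, 0, 0], [1, -10, 2, 13, 0, 0, 0], [1, -14.7, 3.5, 13, 0, 0, 0], [1, -14.7, 3.5, 13, 0, 0, 0], [1, -14.7, 3.5, 13, 0, 0, 0]]

```text
time: 27.35
ee_pos: [0.4932, -0.1291, 0.1445]
eef_rot: [[0.984, 0.178, 0.002], [0.178, -0.984, -0.0], [0.002, 0.001, -1.0]]
force: [1.1, 0.9, -0.1]
gripper_width: 0.087
gripper_force: 0.0
```

```bash
python3 w.py w11 slide_box nest_long jar
```

```text
t 27.35 [ 0.4932 -0.1291  0.1445] yawx 10.241769312269582 w 0.08701059016458647
(array([ 0.5749, -0.1146,  0.307 ]), array([-0.2857, -0.051 , -0.957 ]))
slide_box score 0.78 ctr 0.4947 -0.1317 size 112x61 yaw 10.4
   pin [283.1, 200.6] 0.58 at z0 [ 0.493  -0.1322]
nest_long score 0.92 ctr 0.4939 -0.3344 size 148x103 yaw -3.9
   pin [484.6, 235.4] 0.78 at z0 [ 0.4934 -0.3348]
jar score 0.87 ctr 0.6275 -0.1568 size 42x37 yaw -79.8
   pin [351.4, 38.9] 0.71 at z0 [ 0.6319 -0.157 ]
```

View pics/w11.png

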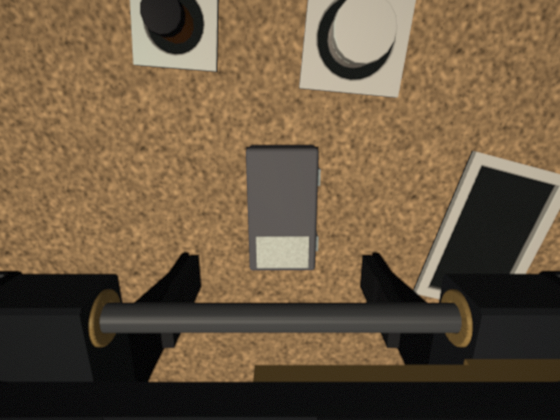

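The box spans (247–318, 147–270) and is aligned with the fingers. The clasps sit clear of the pads. I'll grasp it.

Emit:
step_arm:
  rows:
    - [[1, 0, -0.2, -6, 0, 0, 0], [1, 0, -0.2, -10, 0, 0, 0], [1, 0, -0.2, -12.5, 0, 0, 0], [1, 0, -0.2, -13.4, 0, 0, 0], [1, 0, -0.2, -13.4, 0, 0, 0], [0.1, 0, -0.2, -13.4, 0, 0, 0], [0.1, 0, -0.2, -13.4, 0, 0, 0], [0.1, 0, -0.2, -13.4, 0, 0, 0], [0.1, 0, -0.2, -13.4, 0, 0, 0], [0.1, 0, -0.2, -12.9, 0, 0, 0], [0.1, 0, -0.2, -9.4, 0, 0, 0], [0.1, 0, -0.2, -9.4, 0, 0, 0]]
  grip_force: 30

```text
time: 29.2
ee_pos: [0.4941, -0.131, 0.0517]
eef_rot: [[0.984, 0.178, 0.006], [0.178, -0.984, 0.0], [0.005, 0.001, -1.0]]
force: [1.2, 1.0, -1.9]
gripper_width: 0.0598
gripper_force: 30.0
```

Run:
```python
from h import *
s=env.state();print(s["gripper_width"],s["gripper_force"],s["moment"])
p=env.read_camera("wrist"); q=env.read_camera("side")
for c in (p,q):
    r=env.pinpoint(c,"slide_box"); print(r and (r[0]["score"],r[0]["location"],atz(c,r[0]["location"],.04).round(4)))
t=env.read_camera("top"); print(rect(t,"jar",.042),rect(t,"vial",.04))
a=cv2.resize(q["pixels"][170:310,180:380],(400,280),interpolation=3); b=cv2.resize(p["pixels"],(373,280))
cv2.imwrite("pics/v3.png",np.hstack([a,b]))
```

```text
0.05982936374616138 29.995410852134228 [-0.07365391 -0.00929099 -0.05610003]
(0.96, [280.2, 261.6], array([ 0.4933, -0.1314,  0.04  ]))
(0.8, [259.3, 256.6], array([ 0.4901, -0.1335,  0.04  ]))
score 0.66 ctr 0.6357 -0.1594 size 51x44 yaw -44.6 score 0.50 ctr 0.6214 -0.0165 size 28x28 yaw -44.7
```

View pics/v3.png

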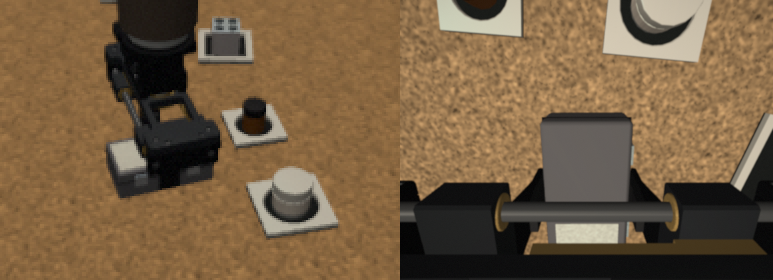

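Emit:
step_arm:
  rows:
    - [[0.1, 0, -5, 0, 0, 0, -0.12], [0.1, 0, -10, 0, 0, 0, -0.248], [0.1, 0, -15, 0, 0, 0, -0.248], [0.1, 0, -19, 0, 0, 0, -0.248], [0.1, 0, -20.4, 0, 0, 0, -0.248], [0.1, 0, -20.4, 0, 0, 0, -0.248], [0.1, 0, -20.4, -1.5, 0, 0, -0.248], [0.1, 0, -20.4, -2.8, 0, 0, -0.248], [0.1, 0, -20.4, -3.5, 0, 0, -0.248], [0.1, 0, -20.4, -3.7, 0, 0, -0.248], [0.1, 0, -20.4, -3.7, 0, 0, -0.248]]

```text
time: 30.92
ee_pos: [0.4926, -0.335, 0.0127]
eef_rot: [[0.998, -0.069, 0.001], [-0.069, -0.998, -0.0], [0.001, 0.0, -1.0]]
force: [-0.6, 0.4, -2.1]
gripper_width: 0.0601
gripper_force: 30.0
```

```bash
python3 w.py w12 nest_long
python3 - <<'E'
from h import *
p=env.read_camera("wrist")
r=env.pinpoint(p,"slide_box"); print(r and (r[0]["score"],r[0]["location"],atz(p,r[0]["location"],.003).round(4)))
E
```

```text
t 30.925 [ 0.4926 -0.335   0.0127] yawx -3.974107089457299 w 0.060075422163060145
(array([ 0.5757, -0.3412,  0.175 ]), array([-0.2912,  0.021 , -0.9564]))
nest_long score 0.84 ctr 0.5274 -0.3388 size 99x80 yaw 86.0
(0.62, [281.3, 262.0], array([ 0.4923, -0.3362,  0.003 ]))
```

View pics/w12.png

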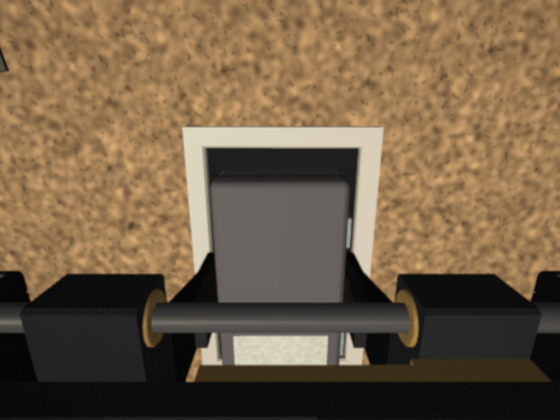

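The box lies within the recess with gaps on both sides and in front. I'll set it down, release, and retreat.

Emit:
step_arm:
  rows:
    - [[0.1, 0.1, 0, -0.06, 0, 0, 0], [0.4, 0.1, 0, -0.06, 0, 0, 0], [0.5, 0.1, 0, -0.06, 0, 0, 0], [0.6, 0.1, 0, 1, 0, 0, 0], [0.8, 0.1, 0, 5, 0, 0, 0], [1, 0.1, 0, 11, 0, 0, 0], [1, -4, 0, 17, 0, 0, 0], [1, -6, 5, 23, 0, 0, 0], [1, -6, 10, 26, 0, 0, 0], [1, -6, 14, 26, 0, 0, 0], [1, -6, 14, 26, 0, 0, 0]]

```text
time: 32.55
ee_pos: [0.4325, -0.1926, 0.2755]
eef_rot: [[0.998, -0.065, 0.006], [-0.065, -0.998, -0.0], [0.006, -0.0, -1.0]]
force: [-0.1, 0.6, 1.1]
gripper_width: 0.0872
gripper_force: 0.0
```

Run:
```python
from h import *
t=env.read_camera("top"); q=env.read_camera("side")
for n,z in zip(N,[.038,.038,.042,.042,.04]+[.008]*5):
    a=env.pinpoint(t,n); b=env.pinpoint(q,n); print(n,rect(t,n,z),*[atz(c,r[0]["location"],.002)[:2].round(4) for c,r in((t,a),(q,b)) if r])
a=cv2.resize(q["pixels"][130:390,180:380],(400,520),interpolation=3); b=cv2.resize(t["pixels"][150:300,100:450],(400,171),interpolation=3)
cv2.imwrite("pics/end.png",np.hstack([a,np.vstack([b,np.zeros((349,400,3),np.uint8)])]))
```

```text
slide_box score 0.44 ctr 0.5382 -0.3334 size 65x16 yaw 86.0 [ 0.4889 -0.3321]
tube_rack score 0.89 ctr 0.5009 0.3561 size 73x68 yaw 85.8 [0.5014 0.3635] [0.504  0.3586]
jar score 0.72 ctr 0.6351 -0.1587 size 53x44 yaw -44.6 [ 0.6484 -0.1607] [ 0.6414 -0.1565]
metal_block score 0.74 ctr 0.6161 0.1638 size 46x45 yaw 80.8 [0.6153 0.1627] [0.616  0.1758]
vial score 0.45 ctr 0.6219 -0.0167 size 32x29 yaw -25.7 [ 0.6348 -0.019 ] [ 0.6247 -0.021 ]
nest_long score 0.75 ctr 0.5527 -0.3381 size 99x32 yaw 87.3 [ 0.626  -0.0228]
nest_square score 0.78 ctr 0.5006 0.3593 size 108x106 yaw 85.2 [0.5    0.3463]
nest_round score 0.74 ctr 0.6393 -0.1636 size 85x85 yaw 5.2 [ 0.6419 -0.1615] [ 0.6291 -0.1697]
nest_small_square score 0.56 ctr 0.6182 0.1662 size 79x78 yaw -8.8 [0.6212 0.1671] [0.6211 0.169 ]
nest_small_round score 0.55 ctr 0.6245 -0.0183 size 70x69 yaw -83.8 [ 0.6273 -0.0076] [ 0.6248 -0.0234]
```

View pics/end.png

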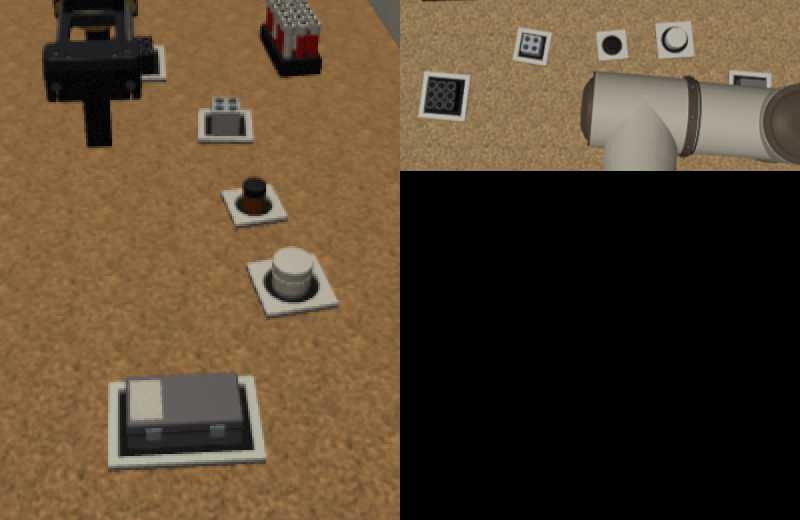

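All five pieces stand flat in their nests: box (185,415), jar (292,275), vial (254,195), block (225,120), and the rack at (443,95) in the top crop. The gripper is clear of everything, so I'll hand in.

```bash
python3 -c "
from plant import env
print(env.hand_in())"
```

```text
the job is handed in; nothing more can be done
None
```

I placed all five pieces upright in their matching nests with none dropped or tipped, and handed the job in after about 33 s of robot time; the hand-in call returned no verdict.

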